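Thread a flat-sided drive shaft through a gear

TASK

Take the drive shaft (orange square head, toothed pulley, flat-sided steel shank) out of the wooden block and fit it upright into the gear stand: down through the round brass bush and on through the oblong hole of the brass gear below, until its collar sits flush on the stand's top, then let go. The gear stands at an unknown angle out of easy sight, so rest the tip on it lightly and turn the shaft until it drops in; do not force it. Leave the jar, the tin and the hex keys where they are.

Things in the scene. Friction and masses are not known exactly. Their poses are not given: they have to be found in the camera images.
- shaft_head (a point): Grip point on the axis of the loose drive shaft (0.15 to 0.3 kg), in the middle of its orange square head, 22 x 22 mm and 34 mm high: 17 mm under the head's top, 20 mm over the pulley. z up along the shaft; x and y are normal to the flat sides of head and shank; the shank's long way is along x. It starts upright in the block's middle hole, turned to any angle.
- shaft_collar (a point): Centre of the underside of the shaft's dark collar, 44 mm below shaft_head: the face that must rest on the stand. Collar 34 mm across, 8 mm high; above it a toothed pulley 44 mm across, 16 mm high. Below it the oblong steel shank, 20 x 12 mm (x, y), 60 mm long, its last 2 mm tapered to 17 x 9 mm.
- block_hole (a point): Centre of the mouth of the middle hole (25.5 mm across, 64 mm deep) in the top of the fixed wooden block, 70 x 130 x 70 mm (x, y, z), top at z = 0.070. At the start the shaft's collar rests on this mouth, shank in the hole.
- bush_mouth (a point): Centre of the round hole, 24.5 mm across, in the flat top of the fixed gear stand, at z = 0.084; z up. A brass ring surrounds it. The stand's foot is 130 x 120 mm (x, y), its top bridge 70 x 116 mm and 16 mm thick.
- gear_face (a point): Centre of the brass gear's upper face, on the axis 24 mm below bush_mouth. 16 mm thick, oblong through hole 21.6 x 13.6 mm, clear for 50 mm below its face. Its angle about z is not told (these axes are the stand's) and may be any; it stays put up to 0.4 N m. The shank fits either way round, within about 5 degrees; else it rests on the gear, collar 36 mm above the bush, or 31 to 35 mm near the match.
- flux_jar_mid (a point): Centre of a loose brown jar with black lid, 41 mm across and 42 mm high; a bystander.
- parts_tin_mid (a point): Centre of a loose shallow round metal tin of screws, 75 mm across and 22 mm high; a bystander.
- hex_keys_mid (a point): Centre of a loose red folding hex-key set, 90 x 28 x 22 mm lying flat; a bystander.
- drive_shaft: The whole drive shaft; origin at the centre of its lower end, 104 mm below shaft_head, same axes.
- gear_stand: The whole gear stand with its gear; origin at the centre of its underside, 84 mm below bush_mouth, same axes.

How it is judged:
At the end, for the whole second after the job is handed in: The drive shaft stands at rest in the gear stand, its collar seated on the top of the stand (within 3 mm of flush, 4 mm of centre, tilted less than 0.06 rad), so that its shank passes through the gear (horizontal distance between shaft_collar and bush_mouth below 0.004 m and z of shaft_collar in the frame of bush_mouth between -0.003 and 0.003 m and angle between shaft_collar's own z axis and vertical below 0.06 rad and linear speed of drive_shaft below 0.02 m/s); the robot touches nothing.
It fails at once if the drive shaft is forced: pressed against the gear stand with more than 60 N (contact force between drive_shaft and gear_stand above 60 N).
It fails at once if the jar, the tin or the hex keys are moved more than 20 mm (distance of any of flux_jar_mid, parts_tin_mid, hex_keys_mid from where it was at the start of the episode above 0.02 m).
It also fails if it takes over 67 s, if anything falls off the work surface, if the arm or the gripper's body presses on something with over 40 N, if the wrist force passes 120 N, or if a joint passes its speed limit or range.

ROBOT

A 6-joint arm with a two-finger parallel gripper is mounted at the origin on a cart in front of the work surface, level with it; the furniture and walls round the work are solid. World frame = base frame: x ahead of the robot, y to its left, z up, the work surface at z = 0. Lengths are in m, angles in rad, forces in N, time in s.
With the tool pointing down it reaches from about 0.425 to 0.925 m from the base axis. Payload 12.5 kg.
Tool frame: the origin (TCP) lies midway between the tips of the shut fingers; the grasp point (between the pads) lies 19 mm behind it; z points along the fingers, y is the line along which they close (so a half turn about z gives the same grasp; the last joint's range is limited). The gripper opens to 85 mm and grips with 20 to 120 N. Pads are 22 mm wide; open, the fingers measure 114 mm over their backs; the gripper's body (76 mm by 85 mm) begins 54 mm behind the grasp point. The pads swing forward as they close: fully open they stand 13 mm farther back than shut.
Start: joints at [1.169, 0.491, 1.559, -0, 1.092, -0.106], TCP at [0.182, 0.598, 0.205] pointing down, gripper open.
Joint ranges: [-3.1, 3.1], [-0.84, 2.19], [0.05, 2.79], [-1.13, 4.28], [0.06, 2.93], [-2.69, 2.69]. Speed limits (rad/s): [2.22, 2.22, 2.79, 3.14, 3.14, 3.14].

INTERFACE

Orientations are given as a rotation vector (axis times angle).
In Python, from workcell import ctrl, eyes, job gives the robot as it stands.
- The arm moves only by the shell command python3 -m jog 'ROWS' [FORCE]. ROWS is JSON, a list of rows, each a list of 5 numbers: the shift along the tool's x, y, z as a fraction of full scale, then the turn about the tool's z as a fraction of full scale, then the opening, from 0 (shut) to 1 (fully open). A call has 1 to 8 rows; each row is the pose to reach, as a shift and turn from the pose commanded when the call began, along the tool's axes at that moment; what a row does not reach only later rows make up. Full scale, the value 1, is 0.5 m for a shift and 90 degrees for a turn. A row lasts 1/8 s, in which the tool goes at most 62.5 mm and 10.7 degrees, less where a joint would pass 70% of its speed; a pose out of reach is approached as far as the arm can. A call with a number of a shift or a turn outside -1 to 1 is refused whole. A call with a gripper value outside its range is refused whole. The fingers move at their own pace and stop on an object; FORCE is the grip in N (left out, the last holds). Time passes only in rows, so rows that repeat a pose let the fingers close. It gives the time, the measured TCP pose, the force, the opening and the grip force at its end, in the units of the state.
- ctrl.observe(): the state, without advancing time (a new reading comes with each control period).
- eyes.camera(name): name is "scene" or "top"; returns (picture, depth): 384x512x3 uint8, blue, green, red; 384x512 float32, m along the optical axis (not along the pixel's ray), 0 where there is no reading.
- eyes.camera_info(name): a dict with "vertical_fov" (degrees; the focal length in pixels is half the picture's height over the tangent of half this angle, whatever the lens; pixels are square), "cx", "cy" (the principal point, pixels), "view" (4x4, takes a point from world to camera coordinates). Camera axes: x right, y down, z forward; pixel columns grow to the right and rows downward; lengths in m; the calibration is good to about 2 mm. A picture is of the moment at which its call begins. camera_info takes no time and is no camera call.
- job.job_done(): hands the job in; it is judged then, once.
The state is a dict: "t": time; "joint_positions": joint angles; "joint_vel": joint speeds; "joint_efforts": joint torques, N m; "position": TCP position; "tcp_rot": TCP orientation; "force": force on the tool from outside, world axes, zero at the start; "moment": the same for the moment, N m; "grip_width": finger opening in m; "grasp_force": force on a finger pad.
Only numpy, scipy, OpenCV 4.12 (cv2) and the standard library are available. Lean on these libraries where they do the work, as an engineer would, in place of code of your own. Each camera call takes 0.05 s, during which the arm holds its last target. There are 200 camera calls.

## Working session

There is one attempt and no reset: what is moved stays moved. The work goes in short steps, Python scripts to look and compute and a shell command to move; the robot and the scene stay as the last step left them, time stands still between calls to the robot, and variables do not carry over. Pictures are saved under pics/ and viewed, at most 10 in all, crops included, and the job is handed in when it is done.

```bash
mkdir -p pics; ls; python3 - <<'E'
from workcell import ctrl, eyes
import cv2,numpy as np
s=ctrl.observe(); print({k:np.round(v,3).tolist() for k,v in s.items()})
for n in("scene","top"):
    p,d=eyes.camera(n); i=eyes.camera_info(n); print(n,i)
    cv2.imwrite(f"pics/{n}0.png",p); np.savez(f"{n}0.npz",p=p,d=d)
a=np.hstack([cv2.imread("pics/scene0.png"),cv2.imread("pics/top0.png")])
E
```

```text
pics
{'t': 0.0, 'joint_positions': [1.169, 0.492, 1.559, 0.0, 1.092, -0.106], 'joint_vel': [0.001, -0.001, -0.001, -0.001, -0.0, 0.001], 'joint_efforts': [-0.002, -61.845, -26.159, -0.0, 0.004, 0.0], 'position': [0.182, 0.598, 0.204], 'tcp_rot': [-0.463, -3.107, 0.002], 'force': [0.119, 0.294, 0.555], 'moment': [-0.013, -0.013, -0.013], 'grasp_force': 0.0, 'grip_width': 0.085}
scene {'vertical_fov': 52.4530756927122, 'cx': 256.47614704029155, 'cy': 180.0145753833315, 'view': array([[ 0.52951684, -0.84810234,  0.01828486, -0.21929311],
       [-0.62181618, -0.40271538, -0.67168814,  0.4012901 ],
       [ 0.57702388,  0.34430036, -0.74060833,  0.61610207],
       [ 0.        ,  0.        ,  0.        ,  1.        ]])}
top {'vertical_fov': 46.11178420331524, 'cx': 258.0818717066969, 'cy': 190.0518115541998, 'view': array([[ 0.02133458, -0.99975319,  0.00619664,  0.05974132],
       [-0.98291544, -0.02210782, -0.18272517,  0.55410525],
       [ 0.18281706, -0.00219241, -0.9831445 ,  1.06008579],
       [ 0.        ,  0.        ,  0.        ,  1.        ]])}
```

View pics/scene0.png

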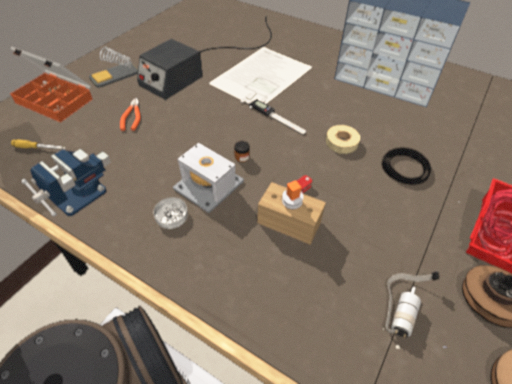

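View pics/top0.png

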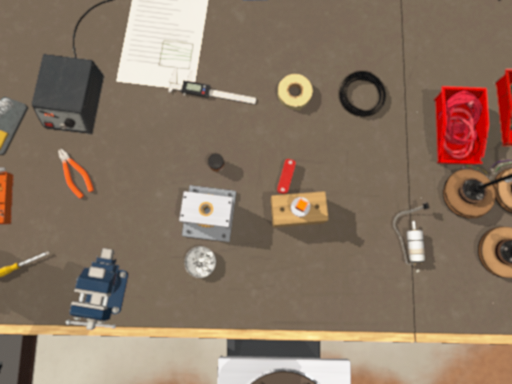

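The scene view shows the shaft at (293,190) and the stand at (207,170). In the top view the head is at (301,204), the bush at (206,209), the jar at (216,162), the tin at (200,262) and the keys at (287,176). Next I measure the head and bush.

```bash
cat > h.py <<'E'
import cv2,numpy as np
from workcell import ctrl,eyes
def ray(n,uv,z):
    i=eyes.camera_info(n);f=192/np.tan(np.radians(i["vertical_fov"])/2);V=i["view"]
    R,t=V[:3,:3],V[:3,3];c=-R.T@t
    d=R.T@np.array([(uv[0]-i["cx"])/f,(uv[1]-i["cy"])/f,1.]);return c+d*(z-c[2])/d[2]
def proj(n,P):
    i=eyes.camera_info(n);f=192/np.tan(np.radians(i["vertical_fov"])/2);V=i["view"]
    q=V[:3,:3]@np.array(P)+V[:3,3];return np.array([i["cx"]+f*q[0]/q[2],i["cy"]+f*q[1]/q[2]])
E
python3 - <<'E'
from h import *
tiles=[]
for n,boxes in(("top",[(280,185,320,225),(175,180,240,245)]),("scene",[(270,165,320,215),(172,140,245,213)])):
    p=cv2.imread(f"pics/{n}0.png")
    for x0,y0,x1,y1 in boxes:
        tiles.append(cv2.resize(p[y0:y1,x0:x1],(380,290) if 0 else (290,290),interpolation=cv2.INTER_CUBIC))
    hsv=cv2.cvtColor(p,cv2.COLOR_BGR2HSV)
    m=cv2.inRange(hsv,(5,150,120),(20,255,255))
    x0,y0,x1,y1=boxes[0];k=np.zeros_like(m);k[y0:y1,x0:x1]=m[y0:y1,x0:x1]
    for c in cv2.findContours(k,0,2)[0]:
        if cv2.contourArea(c)>15:
            r=cv2.minAreaRect(c);print(n,r);print(ray(n,r[0],.131 if n=="top" else .12),"W",[ray(n,q,.131)[:2].round(4).tolist() for q in cv2.boxPoints(r)])
    m=cv2.inRange(hsv,(8,70,60),(25,255,255));x0,y0,x1,y1=boxes[1];k=np.zeros_like(m);k[y0:y1,x0:x1]=m[y0:y1,x0:x1]
    for c in cv2.findContours(k,0,2)[0]:
        if cv2.contourArea(c)>15: r=cv2.minAreaRect(c);print("bush",n,r,ray(n,r[0],.084))
    # white bridge top
    m=cv2.inRange(hsv,(0,0,185),(180,60,255));k=np.zeros_like(m);k[y0:y1,x0:x1]=m[y0:y1,x0:x1]
    for c in cv2.findContours(k,0,2)[0]:
        if cv2.contourArea(c)>150: r=cv2.minAreaRect(c);print("bridge",n,r,ray(n,r[0],.084),[ray(n,q,.084)[:2].round(4).tolist() for q in cv2.boxPoints(r)])
cv2.imwrite("pics/c1.png",np.vstack([np.hstack(tiles[:2]),np.hstack(tiles[2:])]))
E
```

```text
top ((301.300048828125, 204.90003967285156), (8.497057914733887, 9.391485214233398), 26.56505012512207)
[ 0.50570021 -0.02675138  0.131     ] W [[0.5001, -0.0134], [0.5196, -0.0228], [0.5113, -0.0401], [0.4918, -0.0307]]
bush top ((205.3654022216797, 225.673095703125), (13.139781951904297, 2.7456259727478027), 11.309932708740234) [0.45852491 0.19407149 0.084     ]
bush top ((205.5, 208.5), (13.0, 13.0), 90.0) [0.49927305 0.1954926  0.084     ]
bridge top ((205.63998413085938, 208.51998901367188), (49.21463394165039, 30.547012329101562), 8.130102157592773) [0.49923266 0.19515936 0.084     ] [[0.4702, 0.2564], [0.5428, 0.25], [0.5286, 0.1333], [0.4563, 0.1411]]
scene ((294.0000305175781, 189.00001525878906), (16.099689483642578, 15.205260276794434), 63.43495178222656)
[ 0.50626423 -0.03167145  0.12      ] W [[0.4948, -0.0125], [0.5268, -0.0271], [0.4998, -0.0579], [0.4692, -0.0433]]
bush scene ((198.87640380859375, 180.29774475097656), (23.849952697753906, 6.995986461639404), 32.00538635253906) [0.44283007 0.17103524 0.084     ]
bush scene ((206.0, 161.5), (9.0, 14.0), 90.0) [0.49877755 0.19335667 0.084     ]
bush scene ((238.39654541015625, 156.2586212158203), (14.669931411743164, 10.21324348449707), 21.801406860351562) [0.55442852 0.13983036 0.084     ]
bridge scene ((205.69117736816406, 161.51470947265625), (51.1065788269043, 26.239282608032227), 30.963756561279297) [0.49834779 0.19392912 0.084     ] [[0.467, 0.2537], [0.5461, 0.2766], [0.5296, 0.1345], [0.4558, 0.1203]]
```

View pics/c1.png

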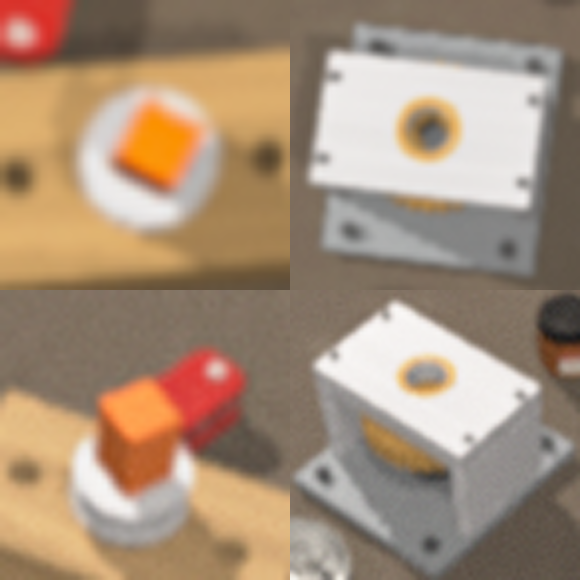

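```bash
cat >> h.py <<'E'
from scipy.spatial.transform import Rotation as Ro
def go(P,ax=None):
    "rows fractions for target TCP P; ax=yaw(rad) wanted for tool y line (mod 180)"
    s=ctrl.observe();R=Ro.from_rotvec(s["tcp_rot"]).as_matrix()
    d=R.T@(np.array(P)-s["position"]);print("pos",np.round(s["position"],4),"q",np.round(s["joint_positions"],3),"shift frac",np.round(d/.5,4))
    y=R[:,1];a=np.arctan2(y[1],y[0]);print("tool x",R[:,0].round(3),"y yaw deg",np.degrees(a).round(2),"z",R[:,2].round(3))
    if ax is not None:
        # turning +about tool z (down) lowers yaw
        t=-(ax-a);t=(t+np.pi/2)%np.pi-np.pi/2;print("turn deg",np.degrees(t).round(2),"frac",(np.degrees(t)/90).round(4))
E
python3 - <<'E'
from h import *
for n,b in(("top",(286,190,316,218)),("scene",(278,172,310,206))):
    p=cv2.imread(f"pics/{n}0.png");x0,y0,x1,y1=b
    t=cv2.resize(p[y0:y1,x0:x1],None,fx=8,fy=8,interpolation=cv2.INTER_CUBIC)
    h=cv2.cvtColor(t,cv2.COLOR_BGR2HSV);
    for vth in (205,220,235):
        m=cv2.inRange(h,(7,150,vth),(20,255,255));cs=cv2.findContours(m,0,2)[0]
        if not cs: continue
        c=max(cs,key=cv2.contourArea)
        W=np.array([ray(n,((q[0][0]+.5)/8-.5+x0,(q[0][1]+.5)/8-.5+y0),.131)[:2] for q in c],np.float32)
        print(n,vth,cv2.minAreaRect(W*1000))
go([.505,-.027,.18],np.radians(-35))
E
```

```text
top 205 ((506.6671447753906, -27.145029067993164), (19.735979080200195, 20.32273292541504), 61.759437561035156)
top 220 ((506.9304504394531, -27.278959274291992), (19.645557403564453, 19.879913330078125), 62.52581787109375)
top 235 ((507.2240905761719, -27.43172264099121), (19.645931243896484, 19.217317581176758), 62.52272415161133)
scene 205 ((505.83782958984375, -31.02105140686035), (24.959163665771484, 24.91150665283203), 62.04036331176758)
scene 220 ((506.03546142578125, -30.678131103515625), (23.851104736328125, 23.899660110473633), 60.77107620239258)
scene 235 ((506.3467102050781, -30.679716110229492), (22.352214813232422, 23.194639205932617), 60.18584442138672)
pos [0.1821 0.5977 0.2042] q [ 1.169  0.492  1.559  0.     1.092 -0.106] shift frac [-0.982  -1.0068  0.0492]
tool x [-0.957  0.291  0.   ] y yaw deg 73.05 z [-0.    -0.001 -1.   ]
turn deg -71.95 frac -0.7994
```

Both views agree: head at about (0.507, -0.029), turned 61.5°, and bush at about (0.499, 0.1945). Moving over the head.

```bash
python3 -m jog '[[-0.98,-1,0.03,0.128,1],[-0.98,-1,0.03,0.128,1],[-0.98,-1,0.03,0.128,1],[-0.98,-1,0.03,0.128,1],[-0.98,-1,0.03,0.128,1],[-0.98,-1,0.03,0.128,1],[-0.98,-1,0.03,0.128,1],[-0.98,-1,0.03,0.128,1]]' 40; python3 - <<'E'
from h import *
go([.5067,-.029,.16],np.radians(61.5))
E
```

```text
t: 1.1
position: [0.4134, 0.1525, 0.194]
tcp_rot: [0.772, 3.045, 0.0]
force: [1.9, 1.0, -0.5]
grip_width: 0.0859
grasp_force: 0.0
pos [0.4134 0.1525 0.194 ] q [ 0.203  0.244  2.002  0.     0.896 -0.871] shift frac [-0.3371 -0.2301  0.068 ]
tool x [-0.879  0.477 -0.   ] y yaw deg 61.54 z [ 0.  0. -1.]
turn deg 0.04 frac 0.0004
```

```bash
python3 -m jog '[[-0.337,-0.23,0.06,0,1],[-0.337,-0.23,0.06,0,1],[-0.337,-0.23,0.06,0,1],[-0.337,-0.23,0.06,0,1],[-0.337,-0.23,0.06,0,1],[-0.337,-0.23,0.06,0,1]]'; python3 - <<'E'
from h import *
go([.5067,-.029,.099],np.radians(61.5))
p,d=eyes.camera("scene");cv2.imwrite("pics/s2.png",cv2.resize(p[120:250,230:380],None,fx=4,fy=4,interpolation=cv2.INTER_CUBIC))
E
```

```text
t: 1.85
position: [0.5055, -0.0259, 0.1641]
tcp_rot: [-0.771, -3.045, -0.0]
force: [0.3, -0.1, -0.9]
grip_width: 0.0856
grasp_force: 0.0
pos [ 0.5055 -0.0259  0.1641] q [-0.182  0.374  1.894  0.     0.874 -1.257] shift frac [-0.0051 -0.0043  0.1301]
tool x [-0.88   0.476  0.   ] y yaw deg 61.59 z [-0.  0. -1.]
turn deg 0.09 frac 0.001
```

View pics/s2.png

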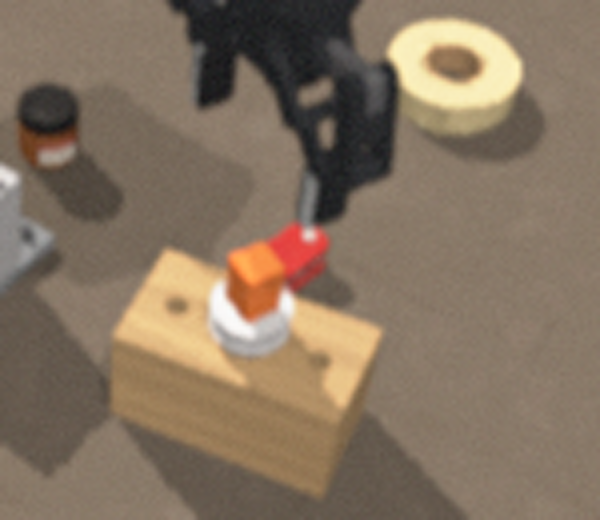

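The gripper hangs centred behind the head in the picture (head top at crop (255,260)) with clear fingers. Descending in two stages.

```bash
python3 -m jog '[[-0.005,-0.004,0,0,1],[-0.005,-0.004,0.06,0,1],[-0.005,-0.004,0.13,0,1],[-0.005,-0.004,0.13,0,1],[-0.005,-0.004,0.13,0,1]]'; python3 - <<'E'
from h import *
go([.5067,-.029,.099],np.radians(61.5))
E
```

```text
t: 2.52
position: [0.5078, -0.0298, 0.1]
tcp_rot: [0.771, 3.044, 0.0]
force: [0.8, 0.1, -0.1]
grip_width: 0.0854
grasp_force: 0.0
pos [ 0.5078 -0.0298  0.1   ] q [-0.189  0.471  1.953  0.     0.717 -1.263] shift frac [0.0028 0.0003 0.0021]
tool x [-0.879  0.476 -0.001] y yaw deg 61.56 z [ 0.001 -0.    -1.   ]
turn deg 0.06 frac 0.0007
```

```bash
python3 -m jog '[[0,0,0,0,0.15],[0,0,0,0,0.15],[0,0,0,0,0.15],[0,0,0,0,0.15],[0,0,0,0,0.15],[0,0,0,0,0.15],[0,0,0,0,0.15],[0,0,0,0,0.15]]' 20; python3 - <<'E'
from h import *
s=ctrl.observe();print(s["force"],s["moment"],s["grip_width"],s["grasp_force"])
E
```

```text
t: 3.52
position: [0.5077, -0.03, 0.0993]
tcp_rot: [0.772, 3.044, 0.0]
force: [-0.7, 0.6, 6.2]
grip_width: 0.0211
grasp_force: 20.9
[-0.68827816  0.64947567  6.21844008] [ 0.27639527 -0.07953318  0.00090247] 0.021050119195047935 20.898334281519055
```

```bash
python3 -m jog '[[0,0,0,0,0],[0,0,0,0,0],[0,0,-0.04,0,0],[0,0,-0.08,0,0],[0,0,-0.16,0,0],[0,0,-0.22,0,0],[0,0,-0.22,0,0],[0,0,-0.22,0,0]]' 60; python3 - <<'E'
from h import *
s=ctrl.observe();print(s["force"],s["moment"],s["grip_width"],s["grasp_force"])
go([.4992,.1945,.21])
p,d=eyes.camera("scene");cv2.imwrite("pics/s3.png",cv2.resize(p[90:240,180:380],None,fx=4,fy=4,interpolation=cv2.INTER_CUBIC))
E
```

```text
t: 4.53
position: [0.5066, -0.0299, 0.2076]
tcp_rot: [-0.772, -3.043, 0.0]
force: [-0.6, 0.7, -3.7]
grip_width: 0.0183
grasp_force: 59.0
[-0.55460917  0.73517971 -3.67833466] [-0.04336318  0.0641728  -0.02278641] 0.018343354198117525 58.951797522604465
pos [ 0.5066 -0.0299  0.2076] q [-0.189  0.322  1.837  0.     0.985 -1.263] shift frac [ 0.227   0.3875 -0.0046]
tool x [-0.879  0.477  0.002] y yaw deg 61.53 z [-0.002  0.    -1.   ]
```

View pics/s3.png

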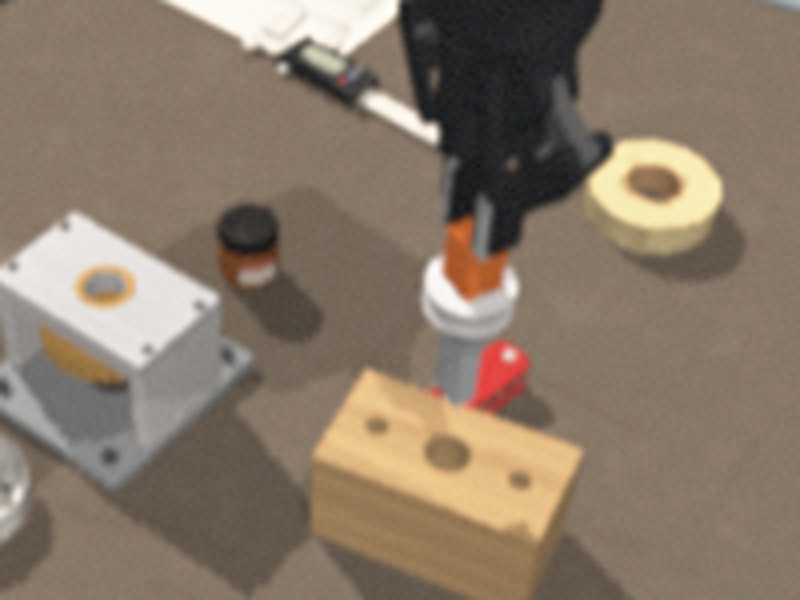

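Shaft is held upright; block hole at crop (447,453), bush at (106,287). I use hole-to-bush difference in the same view to cancel calibration bias.

```bash
python3 - <<'E'
from h import *
a=ray("scene",(447/4+180-.4,453/4+90-.4),.07);b=ray("scene",(106/4+180-.4,287/4+90-.4),.084);print(a,b,b-a)
E
python3 -m jog '[[0.22,0.38,0,0,0],[0.22,0.38,0,0,0],[0.22,0.38,0,0,0],[0.22,0.38,0,0,0],[0.22,0.38,0,0,0],[0.22,0.38,0,0,0],[0.22,0.38,0,0,0],[0.22,0.38,0,0,0]]'
python3 - <<'E'
from h import *
go([.4992,.1945,.19])
t=[]
for n in("scene","top"):
    p,d=eyes.camera(n);u,v=proj(n,[.499,.195,.11]).astype(int);print(n,u,v)
    cv2.imwrite(f"pics/{n}4.png",p);t.append(cv2.resize(p[v-50:v+50,u-35:u+35],None,fx=5.6,fy=5.6,interpolation=cv2.INTER_CUBIC))
cv2.imwrite("pics/c4.png",np.hstack(t))
E
```

```text
[ 0.50860679 -0.02895353  0.07      ] [0.49929938 0.19345895 0.084     ] [-0.0093074   0.22241248  0.014     ]
t: 5.58
position: [0.5013, 0.1887, 0.2089]
tcp_rot: [-0.774, -3.044, 0.0]
force: [-0.6, 1.5, -2.5]
grip_width: 0.0183
grasp_force: 59.2
pos [0.5013 0.1887 0.2089] q [ 0.237  0.36   1.772  0.     1.01  -0.836] shift frac [0.0093 0.0082 0.0378]
tool x [-0.878  0.478  0.   ] y yaw deg 61.45 z [-0.  0. -1.]
scene 204 153
top 204 207
```

View pics/c4.png

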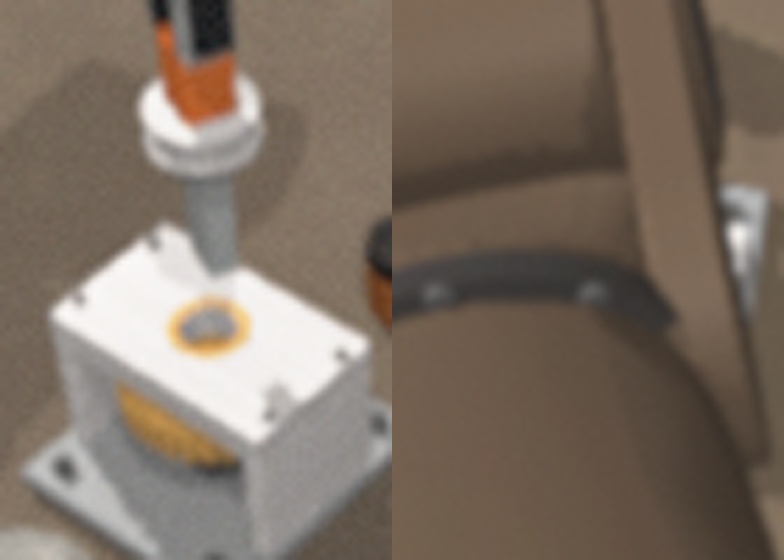

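```bash
python3 -m jog '[[0.008,0.0054,0.03,0,0],[0.008,0.0054,0.06,0,0],[0.008,0.0054,0.06,0,0],[0.008,0.0054,0.06,0,0]]'
python3 - <<'E'
from h import *
go([.499,.193,.17])
n="scene";p,d=eyes.camera(n);u,v=proj(n,[.499,.195,.11]).astype(int);print(n,u,v)
cv2.imwrite("pics/c5.png",cv2.resize(p[v-30:v+30,u-40:u+40],None,fx=8,fy=8,interpolation=cv2.INTER_CUBIC))
E
```

```text
t: 6.18
position: [0.4991, 0.1938, 0.1789]
tcp_rot: [-0.772, -3.045, 0.0]
force: [0.1, 0.3, -3.6]
grip_width: 0.0184
grasp_force: 59.2
pos [0.4991 0.1938 0.1789] q [ 0.247  0.394  1.809  0.     0.938 -0.827] shift frac [-0.0006 -0.0015  0.0178]
tool x [-0.879  0.477  0.   ] y yaw deg 61.54 z [-0.  0. -1.]
scene 204 153
```

View pics/c5.png

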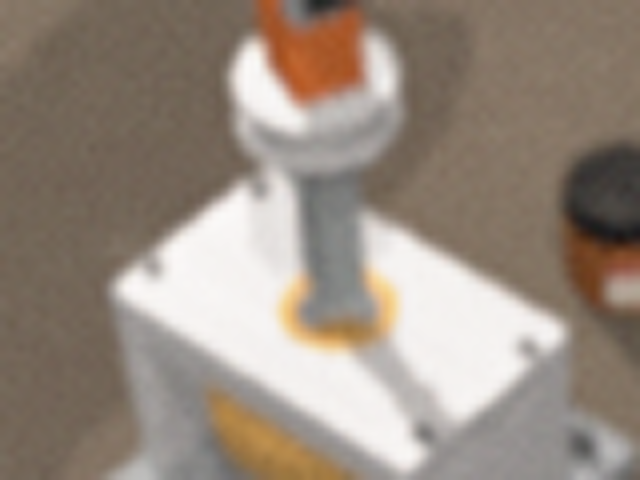

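The tip hovers inside the brass ring (ring centre (340,308), tip about (337,305)), aligned within 1 mm. Lowering gently.

```bash
python3 -m jog '[[0,0,0.008,0,0],[0,0,0.012,0,0],[0,0,0.016,0,0],[0,0,0.02,0,0],[0,0,0.02,0,0]]'; python3 -c "
from h import *
s=ctrl.observe();print(s['force'],s['moment'],s['position'])"
```

```text
t: 6.85
position: [0.4989, 0.1937, 0.1688]
tcp_rot: [-0.772, -3.045, 0.0]
force: [0.4, -0.4, -2.8]
grip_width: 0.0183
grasp_force: 59.3
[ 0.38125698 -0.35632119 -2.78417489] [-0.10117385  0.02859101 -0.02157313] [0.49885456 0.19369664 0.16879926]
```

```bash
python3 -m jog '[[0,0,0.01,0,0],[0,0,0.02,0,0],[0,0,0.03,0,0],[0,0,0.034,0,0],[0,0,0.034,0,0]]'; python3 -c "
from h import *
s=ctrl.observe();print(s['force'],s['moment'],s['position'])"
```

```text
t: 7.48
position: [0.4989, 0.1937, 0.1518]
tcp_rot: [-0.772, -3.045, 0.0]
force: [-0.6, -0.1, -3.2]
grip_width: 0.0186
grasp_force: 59.3
[-0.58739834 -0.14307901 -3.23891444] [-0.11912515  0.1723207  -0.004491  ] [0.49893468 0.19374983 0.15181128]
```

```bash
python3 -m jog '[[0,0,0.002,0,0],[0,0,0.004,0,0],[0,0,0.006,0,0],[0,0,0.006,0,0]]'; python3 -c "
from h import *
s=ctrl.observe();print(s['force'],s['moment'],s['position'])"
```

```text
t: 7.98
position: [0.499, 0.1938, 0.149]
tcp_rot: [0.772, 3.045, 0.0]
force: [-1.2, -0.9, -0.6]
grip_width: 0.0182
grasp_force: 59.6
[-1.18048712 -0.91305403 -0.60766547] [-0.13008971  0.12222677  0.01727394] [0.49903152 0.19375203 0.14901829]
```

```bash
python3 -m jog '[[0,0,0.001,0,0],[0,0,0.001,0,0],[0,0,0.001,0,0]]'; python3 -c "
from h import *
s=ctrl.observe();print(s['force'],s['moment'],s['position'])"
```

```text
t: 8.35
position: [0.4992, 0.1938, 0.1487]
tcp_rot: [0.772, 3.045, 0.001]
force: [-1.6, 0.4, 1.5]
grip_width: 0.0188
grasp_force: 60.2
[-1.5820296   0.37323751  1.50896265] [-0.17208179  0.14398335  0.02591071] [0.49915655 0.19377489 0.1487142 ]
```

```bash
python3 -m jog '[[0,0,0.002,0.05,0],[0,0,0.002,0.1,0],[0,0,0.002,0.15,0],[0,0,0.002,0.2,0],[0,0,0.002,0.25,0],[0,0,0.002,0.3,0],[0,0,0.002,0.35,0],[0,0,0.002,0.4,0]]'; python3 -c "
from h import *
s=ctrl.observe();print(s['force'],s['moment'],s['position'],s['joint_positions'][5])"
```

```text
t: 9.35
position: [0.4987, 0.1938, 0.1472]
tcp_rot: [-1.679, -2.655, 0.001]
force: [-0.3, 0.3, -1.4]
grip_width: 0.0187
grasp_force: 59.5
[-0.31483746  0.27594674 -1.39138495] [0.05371257 0.22091925 0.01469375] [0.49867303 0.19376834 0.14720105] -0.19617149262542774
```

```bash
python3 -m jog '[[0,0,0.002,0,0],[0,0,0.003,0,0],[0,0,0.003,0,0]]'; python3 -c "
from h import *
s=ctrl.observe();print(s['force'],s['moment'],s['position'],s['joint_positions'][5])"
```

```text
t: 9.72
position: [0.4989, 0.1937, 0.1459]
tcp_rot: [-1.674, -2.658, 0.0]
force: [-1.1, -0.3, -1.0]
grip_width: 0.0185
grasp_force: 59.6
[-1.05764502 -0.27439135 -0.99655421] [-0.04286027  0.28679508 -0.01903206] [0.49891204 0.1937465  0.14592197] -0.19974185050494966
```

```bash
python3 -m jog '[[0,0,0.003,0,0],[0,0,0.003,0,0],[0,0,0.003,0,0]]'; python3 -c "
from h import *
s=ctrl.observe();print(s['force'],s['moment'],s['position'],s['joint_positions'][5])"
```

```text
t: 10.1
position: [0.4989, 0.1937, 0.1444]
tcp_rot: [-1.675, -2.657, 0.0]
force: [-1.2, -0.8, -3.1]
grip_width: 0.0186
grasp_force: 59.6
[-1.16586821 -0.79040829 -3.10968392] [-0.02868862  0.31609296  0.08899418] [0.4988887  0.19371681 0.14437773] -0.19894069579856546
```

```bash
python3 -m jog '[[0,0,0.003,0,0],[0,0,0.006,0,0],[0,0,0.009,0,0],[0,0,0.009,0,0]]'; python3 -c "
from h import *
s=ctrl.observe();print(s['force'],s['moment'],s['position'],s['joint_positions'][5])"
```

```text
t: 10.6
position: [0.499, 0.1938, 0.14]
tcp_rot: [1.676, 2.657, 0.0]
force: [-1.9, -0.2, 2.1]
grip_width: 0.0185
grasp_force: 60.4
[-1.90726244 -0.23818623  2.12632966] [-0.06432303  0.37475532  0.10478735] [0.49902887 0.19375745 0.13999708] -0.19881516756307036
```

```bash
python3 -m jog '[[0,0,0,-0.02,0],[0,0,0.004,-0.02,0],[0,0,0.008,-0.02,0],[0,0,0.008,-0.02,0]]'; python3 -c "
from h import *
s=ctrl.observe();print(s['force'],s['moment'],s['position'],s['joint_positions'][5])"
```

```text
t: 11.1
position: [0.4988, 0.1937, 0.1356]
tcp_rot: [-1.634, -2.683, 0.001]
force: [-1.4, -0.6, -3.7]
grip_width: 0.0183
grasp_force: 59.4
[-1.40075457 -0.6401566  -3.69661489] [-0.01524723  0.327961    0.03520172] [0.49882315 0.19370068 0.13561432] -0.230084035856425
```

```bash
python3 -m jog '[[0,0,0.006,0,0],[0,0,0.012,0,0],[0,0,0.018,0,0],[0,0,0.024,0,0],[0,0,0.03,0,0],[0,0,0.036,0,0],[0,0,0.036,0,0]]'; python3 -c "
from h import *
s=ctrl.observe();print(s['force'],s['moment'],s['position'],s['joint_positions'][5])"
```

```text
t: 11.98
position: [0.4988, 0.1937, 0.1176]
tcp_rot: [-1.633, -2.683, 0.001]
force: [-1.8, 0.2, -4.7]
grip_width: 0.0187
grasp_force: 59.3
[-1.83855418  0.2451048  -4.73137902] [0.03189338 0.26545419 0.11174051] [0.49878288 0.19372714 0.1175531 ] -0.23016509218442122
```

```bash
python3 -m jog '[[0,0,0.003,0,0],[0,0,0.006,0,0],[0,0,0.008,0,0],[0,0,0.009,0,0],[0,0,0.009,0,0]]'; python3 -c "
from h import *
s=ctrl.observe();print(s['force'],s['moment'],s['position'],s['joint_positions'][5])"
```

```text
t: 12.6
position: [0.4991, 0.1938, 0.1136]
tcp_rot: [1.634, 2.683, 0.0]
force: [-1.6, 0.5, 2.6]
grip_width: 0.0185
grasp_force: 60.5
[-1.64251921  0.48750659  2.56305718] [0.04565387 0.42398041 0.08063076] [0.49906316 0.193775   0.11360705] -0.23017853444547273
```

```bash
python3 -m jog '[[0,0,0.001,0,0],[0,0,0.001,0,0],[0,0,0.001,0,0.2],[0,0,0.001,0,0.4],[0,0,0.001,0,0.8],[0,0,0.001,0,1],[0,0,0.001,0,1],[0,0,0.001,0,1]]'; python3 -c "
from h import *
s=ctrl.observe();print(s['force'],s['moment'],s['position'],s['grip_width'])"
```

```text
t: 13.6
position: [0.499, 0.1938, 0.113]
tcp_rot: [1.634, 2.683, 0.0]
force: [0.1, -0.1, 0.1]
grip_width: 0.0855
grasp_force: 0.0
[ 0.06613816 -0.14636488  0.13172706] [-0.02457019 -0.04239797  0.02977763] [0.49901477 0.19376308 0.11296924] 0.0854774145023871
```

```bash
python3 -m jog '[[0,0,-0.05,0,1],[0,0,-0.1,0,1],[0,0,-0.2,0,1],[0,0,-0.3,0,1],[0,0,-0.3,0,1],[0,0,-0.3,0,1],[0,0,-0.3,0,1]]'; python3 - <<'E'
from h import *
n="scene";p,d=eyes.camera(n);u,v=proj(n,[.499,.195,.11]).astype(int)
print(u,v,"tooth base exp",proj(n,[.499,.195,.145]),d[int(proj(n,[.499,.195,.145])[1])][u-3:u+4])
cv2.imwrite("pics/c6.png",cv2.resize(p[v-45:v+45,u-60:u+60],None,fx=6.5,fy=6.5,interpolation=cv2.INTER_CUBIC))
E
```

```text
t: 14.48
position: [0.4985, 0.1936, 0.2617]
tcp_rot: [-1.633, -2.682, 0.002]
force: [0.2, 0.4, -1.0]
grip_width: 0.0856
grasp_force: 0.0
204 153 tooth base exp [203.32816169 141.69857827] [0.86977595 0.8706552  0.87294805 0.8692046  0.87085825 0.87152904
 0.86923987]
```

View pics/c6.png

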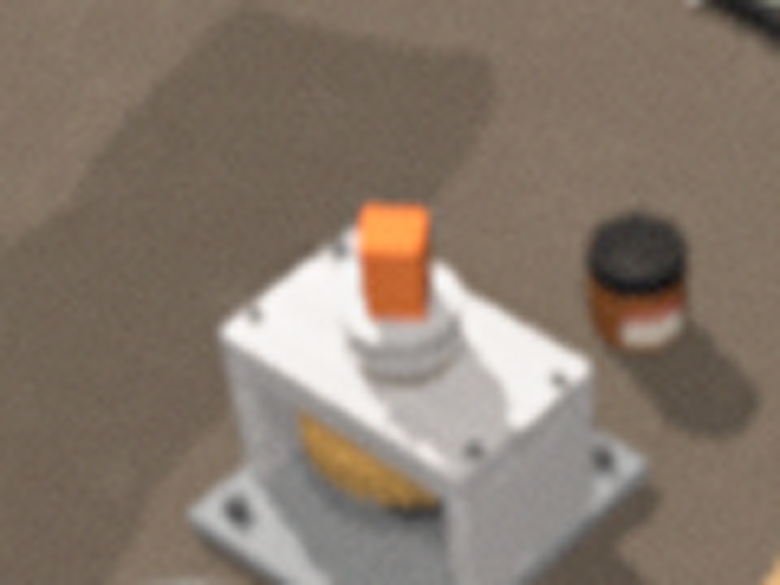

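The shaft stands upright with its collar flush on the stand top (collar near (405,370)). The jar is in place and the gripper is clear, so I'm handing in.

```bash
python3 -c "
from workcell import job
print(job.job_done())"
```

```text
the job is handed in; nothing more can be done
None
```

The drive shaft is through the bush and gear, released with its collar flush on the stand, and the job was handed in at about 14.5 s; no verdict was returned.

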